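# Register a Petri dish under the flip-over loupe

### The job

Flip the spring loupe of the viewing stand up so that it snaps over and rests leaning back, then set the glass Petri dish upright on the stand's plate. Slide it gently back until you feel it bear on the rear stop post (the one next to the loupe hinge), then sideways until you feel it bear on the side stop post, let it go there touching both, and tip the loupe back past its snap point so that it springs down flat over the dish. Do not press the glass hard or shift the tape roll and the small carton.

Things in the scene. Friction and masses are not known exactly. Their poses are not given: they have to be found in the camera images.
- stand: Viewing stand, fixed to the worktop: white plate 140 x 130 mm (from x = -60 to +80, y = -65 to +65 in its own frame) whose flat top is 12 mm above its origin. Origin on the worktop below the nest; x points to the hinge side (the rear), y to the side stop, z up. Two bracket cheeks (x 50 to 70, y -24 to +24, up to z = 66) carry the loupe hinge. A tall microscope stands to its left, beyond world y = 0.4.
- nest (a point): Point on the plate's top, where the origin of the dish lies when the dish touches both stops. Its axes are those of the stand.
- rear_stop: Fixed steel post, 12 mm diameter, 16 mm high above the plate; origin at its foot's centre, 35.3 mm from the nest along the stand's +x.
- side_stop: The same post, 35.3 mm from the nest along the stand's +y.
- loupe (a joint): Angle of the loupe (rad): 0 lying flat and pointing to the stand's -x, over the nest; 1.57 upright; 2.4 leaning back at its rear stop. The spring is bistable: about 1.3 (within 0.15) is the snap point, below it the loupe is driven to 0, above it to 2.4. The drive grows from nothing at the snap point to about 0.18 N m at either stop (some 2 N at the tab), damped: let go 0.3 rad past the snap point, it needs about 0.5 s.
- loupe_hinge (a point): Middle of the hinge axis, 60 mm along the stand's +x from the nest and 56 mm above the worktop. The axis is parallel to the stand's y. Axes are those of the stand.
- loupe_tab (a point): Middle of the loupe's grip tab, 108 mm from the hinge axis. The loupe is 6 mm thick: a black lens ring 68 mm across, centred 60 mm from the axis, and the tab, 16 mm wide (along the hinge axis), from 92 to 120 mm from the axis. With the loupe flat, the ring lies over the nest, its underside 53 mm above the worktop. The tab may be pinched across its 16 mm width and turns between the fingers. Axes turn with the loupe: x from the tab towards the hinge, y along the hinge axis.
- dish: Glass Petri dish with lid, standing on the worktop to the right of the stand: 58.6 mm diameter where it is gripped and touches the stops (lid 62 mm), 16 mm high (solid up to 14 mm), about 45 g, slippery enough to slide. Origin at the centre of its underside, z up.
- label_tape: Bystander: roll of tape lying flat, 62 mm diameter, 19 mm high; origin under its centre.
- coverslip_box: Bystander: small carton 40 x 62 x 24 mm; origin under its centre.

How it is judged:
On the way, in this order (a step that is already met when the one before it is completed fails the run):
1. The loupe has snapped up and back to its rear stop (over 2.3 rad) (value of joint loupe above 2.3 rad), for 0.2 s.
2. The dish stands on the plate and bears on the rear stop with at least 0.5 N (z of dish in the frame of stand below 0.015 m and horizontal distance between dish and nest below 0.03 m and angle between dish's own z axis and vertical below 0.1 rad and contact force between dish and rear_stop above 0.5 N), for 0.02 s.
3. The dish stands on the plate and bears on the side stop with at least 0.5 N (z of dish in the frame of stand below 0.015 m and horizontal distance between dish and nest below 0.03 m and angle between dish's own z axis and vertical below 0.1 rad and contact force between dish and side_stop above 0.5 N), for 0.02 s.
At the end, for the whole second after the job is handed in: The loupe lies flat at its front stop (under 0.06 rad); the dish stands upright on the plate, its origin within 2.5 mm of the nest point (touching both stops), at rest (value of joint loupe below 0.06 rad and distance between dish and nest below 0.0025 m and angle between dish's own z axis and vertical below 0.05 rad and linear speed of dish below 0.01 m/s).
It fails at once if The glass dish is pressed against a stop with more than 20 N (contact force between dish and rear_stop above 20 N or contact force between dish and side_stop above 20 N).
It fails at once if The dish is tipped by more than 0.5 rad (angle between dish's own z axis and vertical above 0.5 rad).
It fails at once if The tape roll is moved by more than 30 mm (distance of label_tape from where it was at the start of the episode above 0.03 m).
It fails at once if The small carton is moved by more than 30 mm (distance of coverslip_box from where it was at the start of the episode above 0.03 m).
It also fails if it takes over 72 s, if anything falls off the work surface, if the arm or the gripper's body presses on something with over 40 N, if the wrist force passes 120 N, or if a joint passes its speed limit or range.

### The arm

A 6-joint arm with a two-finger parallel gripper is mounted at the origin on a cart in front of the work surface, level with it; the furniture and walls round the work are solid. World frame = base frame: x ahead of the robot, y to its left, z up, the work surface at z = 0. Lengths are in m, angles in rad, forces in N, time in s.
With the tool pointing down it reaches from about 0.35 to 0.85 m from the base axis. Payload 8.1 kg.
Tool frame: the origin (TCP) lies midway between the tips of the shut fingers; the grasp point (between the pads) lies 19 mm behind it; z points along the fingers, y is the line along which they close (so a half turn about z gives the same grasp; the last joint's range is limited). The gripper opens to 93 mm and grips with 3 to 60 N. Pads are 15 mm wide; open, the fingers measure 128 mm over their backs; the gripper's body (75 mm by 188 mm) begins 65 mm behind the grasp point.
Start: joints at [1.024, 0.13, 1.488, -0, 1.523, -0.085], TCP at [0.267, 0.537, 0.219] pointing down, gripper open.
Joint ranges: [-2.96, 2.96], [-0.89, 2.26], [0.02, 2.5], [-1.34, 4.48], [0, 2.73], [-2.66, 2.66]. Speed limits (rad/s): [2.39, 2.39, 2.79, 3.14, 3.14, 3.14].

### API

Orientations are given as a rotation vector (axis times angle).
In Python, from plant import read_state, read_camera, camera_model, close_job gives the robot as it stands. The module is installed in compiled form; this text tells all that it offers.
- The arm moves only by the tool carry_out, never from a script. Its argument "moves" is a list of rows, each an object of numbers: "jaw": the finger opening in m, from 0 to 0.093; "dx", "dy", "dz": the shift along the tool's x, y, z in m; "yaw": the turn about the tool's z in rad. In form: [{"jaw": .., "dx": .., "dy": .., "dz": .., "yaw": ..}, ...]. A call has 1 to 8 rows; each row shifts and turns the commanded pose from where the row before left it, along the tool's axes as they then stand; what a row does not reach is not made up. A row lasts 1/8 s, in which the tool goes at most 62.5 mm and 10.7 degrees, less where a joint would pass 70% of its speed; a pose out of reach is approached as far as the arm can. A call is refused whole if a number of a shift passes 0.0625 or a number of a turn 0.188, either way. A call with a gripper value outside its range is refused whole. The fingers move at their own pace and stop on an object; "grip_force" is the grip in N (left out, the last holds). Time passes only in rows, so rows that do not move let the fingers close. It gives the time, the measured TCP pose, the force, the opening and the grip force at its end, in the units of the state.
- read_state(): the state, without advancing time (a new reading comes with each control period).
- read_camera(name): name is "scene" or "top" or "wrist"; returns the picture (400x640x3 uint8, red, green, blue); there is no depth.
- camera_model(name): a dict with "camera_matrix" (3x3 intrinsics, pixels), "k1" (the pictures are not rectified: a ray, as slopes to the right and down, at radius r is drawn at 1 + k1 r^2 times it, then the intrinsics apply), "view" (4x4, takes a point from world to camera coordinates). Camera axes: x right, y up, looking along -z (the intrinsics and any distortion apply to the point x, -y, -z); pixel columns grow to the right and rows downward; lengths in m; the calibration is good to about 2 mm. A picture is of the moment at which its call begins: read the wrist's pose just before it. camera_model takes no time and is no camera call; for the wrist camera it gives the pose at the moment of the call.
- close_job(): hands the job in; it is judged then, once.
The state is a dict: "t": time; "q": joint angles; "dq": joint speeds; "joint_torque": joint torques, N m; "tool_pos": TCP position; "orientation": TCP orientation; "force": force on the tool from outside, world axes, zero at the start; "wrist_torque": the same for the moment, N m; "opening": finger opening in m; "gripper_force": force on a finger pad.
Only numpy, scipy, OpenCV 4.12 (cv2) and the standard library are available. Lean on these libraries where they do the work, as an engineer would, in place of code of your own. Each camera call takes 0.05 s, during which the arm holds its last target. There are 200 camera calls.

## Working session

There is one attempt and no reset: what is moved stays moved. The work goes in short steps, Python scripts to look and compute and a tool call to move; the robot and the scene stay as the last step left them, time stands still between calls to the robot, and variables do not carry over. Pictures are saved under pics/ and viewed, at most 10 in all, crops included, and the job is handed in when it is done.

Besides the shell and the picture viewer there is one more tool, called as name(argument=value, ...) on one line, values as JSON. carry_out: Moves the arm, as the interface text tells. Its arguments: {"type":"object","properties":{"moves":{"type":"array","items":{"type":"object","properties":{"jaw":{"type":"number"},"dx":{"type":"number"},"dy":{"type":"number"},"dz":{"type":"number"},"yaw":{"type":"number"}}}},"grip_force":{"type":"number"}},"required":["moves"]}

```bash
mkdir -p pics; cat > h.py <<'E'
import numpy as np, cv2
from plant import *
def ray(cam,px,m=None):
    m=m or camera_model(cam);K=np.array(m["camera_matrix"]);V=np.array(m["view"])
    p=np.array([(px[0]-K[0,2])/K[0,0],(px[1]-K[1,2])/K[1,1]])
    u=p.copy()
    for _ in range(20): u=p/(1+m["k1"]*(u@u))
    d=V[:3,:3].T@np.array([u[0],-u[1],-1.]); c=-V[:3,:3].T@V[:3,3]
    return c,d
def onz(cam,px,z,m=None):
    c,d=ray(cam,px,m); return c+d*(z-c[2])/d[2]
def proj(cam,P,m=None):
    m=m or camera_model(cam);K=np.array(m["camera_matrix"]);V=np.array(m["view"])
    q=V[:3,:3]@np.array(P)+V[:3,3]; u=np.array([q[0],-q[1]])/-q[2]; u=u*(1+m["k1"]*(u@u))
    return K[0,0]*u[0]+K[0,2],K[1,1]*u[1]+K[1,2]
def snap(cam,name):
    im=read_camera(cam)[:,:,::-1].copy(); cv2.imwrite(f"pics/{name}.png",im); return im
E
python3 - <<'E'
from h import *
s=read_state(); print(s)
for c in("scene","top"):
    snap(c,c+"0"); m=camera_model(c);V=np.array(m["view"]);print(c,-V[:3,:3].T@V[:3,3])
E
```

```text
{'t': 0.0, 'q': array([ 1.02357105e+00,  1.31159129e-01,  1.48926365e+00, -3.97276320e-06,
        1.52294977e+00, -8.54052689e-02]), 'dq': array([-0.00091544, -0.00047954,  0.00080485, -0.00114796,  0.00082853,
        0.00157841]), 'joint_torque': array([ 5.34104147e-04, -5.59823835e+01, -4.91780233e+01,  7.68940640e-02,
        3.52299807e-02, -1.65469464e-04]), 'tool_pos': array([0.26704578, 0.53668543, 0.21759721]), 'orientation': array([-7.18869385e-01, -3.05767384e+00,  2.65862899e-03]), 'force': array([-0.28777453,  0.82867286, -0.80820975]), 'wrist_torque': array([-0.02903149,  0.00141279,  0.03061747]), 'gripper_force': 0.0, 'opening': 0.09291578059722258}
scene [ 0.08774247 -0.56770803  0.61178865]
top [ 0.32475659 -0.06630987  0.88679732]
```

View pics/top0.png

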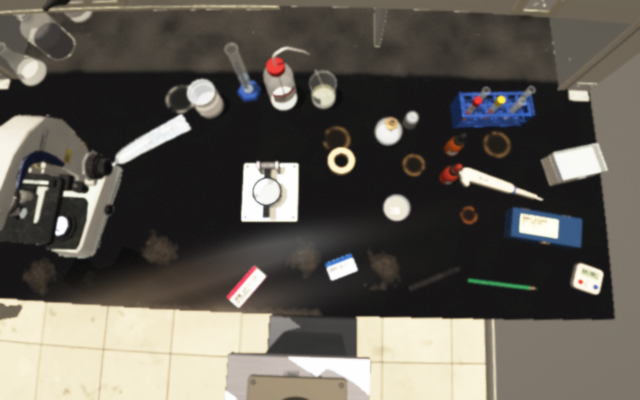

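View pics/scene0.png

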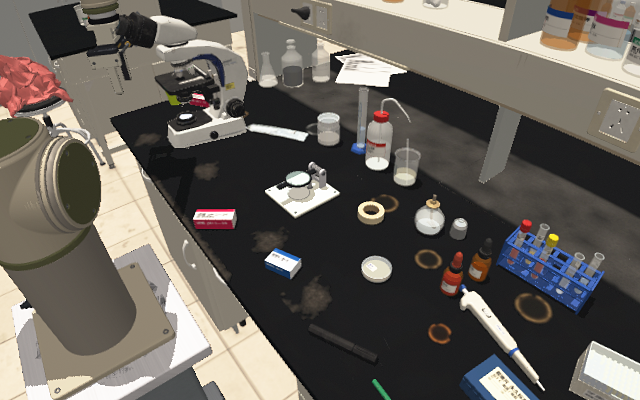

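The top view shows the plate at about cols 242-298, rows 163-221, with the loupe ring at (266,191), tab below it and hinge at (268,166). The dish is at (397,207) and the tape at (341,160). In the scene view the dish is at (376,269) and the stand at (302,192).

```bash
cat > m.py <<'E'
from h import *
im=cv2.imread("pics/top0.png"); g=cv2.cvtColor(im,cv2.COLOR_BGR2GRAY)
roi=np.zeros_like(g); roi[150:235,230:310]=g[150:235,230:310]
_,b=cv2.threshold(roi,120,255,cv2.THRESH_BINARY)
cs=cv2.findContours(b,cv2.RETR_EXTERNAL,cv2.CHAIN_APPROX_NONE)[0];c=max(cs,key=cv2.contourArea)
pts=np.array([onz("top",p[0],.012)[:2] for p in c])
r=cv2.minAreaRect((pts*1000).astype(np.float32));print("plate",r)
# side fits: y edges & lower x edge
cx,cy=pts.mean(0)
def edge(sel,ax):
    q=pts[sel]; 
    for _ in range(3):
        k=np.polyfit(q[:,1-ax],q[:,ax],1); e=q[:,ax]-np.polyval(k,q[:,1-ax]); q=q[abs(e)<max(.0015,1.5*e.std())]
    return k
lx=pts[:,0].min();
for n,sel,ax in(("ymax",pts[:,1]>pts[:,1].max()-.006,1),("ymin",pts[:,1]<pts[:,1].min()+.006,1),("xmin",pts[:,0]<lx+.006,0)):
    k=edge(sel,ax);print(n,k,k[0]*(pts[:,1-ax].mean())+k[1])
for n,(x0,x1,y0,y1),z in(("dish",(378,416,190,225),.014),("tape",(322,360,143,178),.019)):
    roi=np.zeros_like(g); roi[y0:y1,x0:x1]=g[y0:y1,x0:x1]
    _,b=cv2.threshold(roi,90,255,cv2.THRESH_BINARY)
    c=max(cv2.findContours(b,cv2.RETR_EXTERNAL,cv2.CHAIN_APPROX_NONE)[0],key=cv2.contourArea)
    p=np.array([onz("top",q[0],z)[:2] for q in c])*1000
    print(n,cv2.minEnclosingCircle(p.astype(np.float32)),cv2.boundingRect(c))
for n,p in(("red",(246,286)),("blue",(341,266))):print(n,onz("top",p,.024))
print("hinge",onz("top",(268,166),.056),"ring",onz("top",(266,191),.056))
print(proj("top",(.267,.537,.25)))
big=cv2.resize(im[150:235,225:315],None,fx=6,fy=6,interpolation=cv2.INTER_CUBIC);cv2.imwrite("pics/crop1.png",big)
E
python3 m.py
```

```text
plate ((523.364501953125, 81.90037536621094), (145.67845153808594, 133.95574951171875), 1.8133686780929565)
ymax [0.02942696 0.13229774] 0.1475972772337386
ymin [0.02394486 0.00348954] 0.015938846978595007
xmin [-0.03165922  0.45309365] 0.45051063002411423
dish ((491.84381103515625, -216.0081787109375), 32.5755500793457) (383, 194, 28, 27)
tape ((606.69287109375, -86.11203002929688), 40.237735748291016) (327, 143, 29, 32)
red [0.30119836 0.12002183 0.024     ]
blue [ 0.35224337 -0.09012513  0.024     ]
hinge [0.57033674 0.08226825 0.056     ] ring [0.51190437 0.08300271 0.056     ]
(np.float64(-16.30239861533812), np.float64(295.5819632295098))
```

View pics/crop1.png

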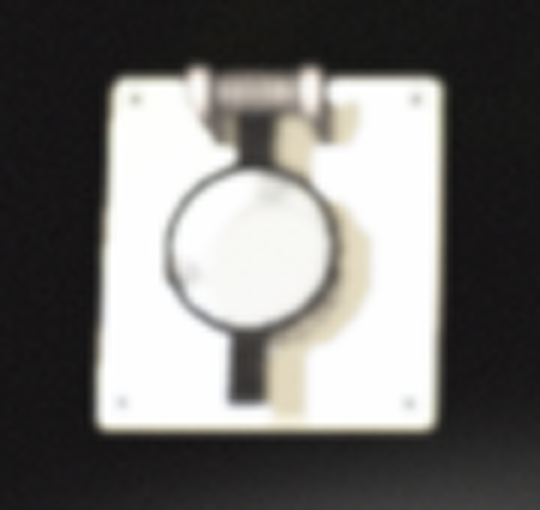

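carry_out(moves=[{"jaw":0.05,"dx":-0.022,"dy":-0.045},{"jaw":0.05,"dx":-0.022,"dy":-0.045},{"jaw":0.05,"dx":-0.022,"dy":-0.045},{"jaw":0.05,"dx":-0.022,"dy":-0.045},{"jaw":0.05,"dx":-0.022,"dy":-0.045},{"jaw":0.05,"yaw":-0.164},{"jaw":0.05,"yaw":-0.164},{"jaw":0.05,"yaw":-0.163}])

```text
invalid input at $.moves[0]: expected keys jaw, dx, dy, dz, yaw
```

```bash
cat >> h.py <<'E'
from scipy.spatial.transform import Rotation as R
STAND=[.5115,.0815,.029]
def to(P,phi=None):
    s=read_state();M=R.from_rotvec(s["orientation"]).as_matrix()
    a=np.arctan2(M[1,1],M[0,1]); d=M.T@(np.array(P)-s["tool_pos"])
    print("t",round(s["t"],2),"pos",s["tool_pos"].round(4),"yang",round(a,4),"tool d",d.round(4),"F",s["force"].round(2),"op",round(s["opening"],4))
    if phi is not None: print("yaw",round(a-phi,4))
E
python3 -c "
from h import *
to([.4635,.08,.12],np.pi/2+.029)"
```

```text
t 0.1 pos [0.267  0.5367 0.2177] yang 1.109 tool d [-0.3794 -0.3212  0.0982] F [ 0.82 -0.12 -0.73] op 0.0931
yaw -0.4908
```

All keys are required.

carry_out(moves=[{"jaw":0.05,"dx":-0.022,"dy":-0.045,"dz":0,"yaw":0},{"jaw":0.05,"dx":-0.022,"dy":-0.045,"dz":0,"yaw":0},{"jaw":0.05,"dx":-0.022,"dy":-0.045,"dz":0,"yaw":0},{"jaw":0.05,"dx":-0.022,"dy":-0.045,"dz":0,"yaw":0},{"jaw":0.05,"dx":-0.022,"dy":-0.045,"dz":0,"yaw":0},{"jaw":0.05,"dx":0,"dy":0,"dz":0,"yaw":-0.164},{"jaw":0.05,"dx":0,"dy":0,"dz":0,"yaw":-0.164},{"jaw":0.05,"dx":0,"dy":0,"dz":0,"yaw":-0.163}])

```text
t: 1.1
tool_pos: [0.2654, 0.2864, 0.2184]
orientation: [0.054, -3.141, 0.0]
force: [-0.3, 0.6, 0.2]
opening: 0.05
gripper_force: 0.0
```

```bash
python3 -c "
from h import *
to([.4635,.08,.12],np.pi/2+.029)"
```

```text
t 1.1 pos [0.2654 0.2864 0.2184] yang 1.6049 tool d [-0.1909 -0.213   0.0984] F [-0.27  0.56  0.23] op 0.05
yaw 0.0051
```

carry_out(moves=[{"jaw":0.05,"dx":-0.038,"dy":-0.043,"dz":0,"yaw":0.005},{"jaw":0.05,"dx":-0.038,"dy":-0.043,"dz":0,"yaw":0},{"jaw":0.05,"dx":-0.038,"dy":-0.043,"dz":0,"yaw":0},{"jaw":0.05,"dx":-0.038,"dy":-0.042,"dz":0,"yaw":0},{"jaw":0.05,"dx":-0.039,"dy":-0.042,"dz":0,"yaw":0},{"jaw":0.05,"dx":0,"dy":0,"dz":0.03,"yaw":0},{"jaw":0.05,"dx":0,"dy":0,"dz":0.03,"yaw":0},{"jaw":0.05,"dx":0,"dy":0,"dz":0,"yaw":0}])

```text
t: 2.1
tool_pos: [0.4596, 0.0783, 0.1558]
orientation: [0.037, -3.135, 0.0]
force: [-0.5, 0.3, 0.6]
opening: 0.0498
gripper_force: 0.0
```

```bash
python3 -c "
from h import *
to([.4635,.08,.048],np.pi/2+.029)
m=camera_model('wrist');snap('wrist','w1')
for n,P in (('tab',(.4635,.08,.059)),('end',(.4515,.0796,.059)),('nest',(.5115,.0815,.012)),('ring',(.511,.0815,.059)),('rear',(.5468,.0825,.028)),('side',(.5105,.1168,.028))): print(n,np.round(proj('wrist',P,m)))"
```

```text
t 2.1 pos [0.4596 0.0783 0.1558] yang 1.5945 tool d [-0.0046  0.0016  0.1077] F [-0.47  0.32  0.59] op 0.0498
yaw -0.0052
tab [321. 202.]
end [321. 189.]
nest [322. 234.]
ring [322. 252.]
rear [322. 271.]
side [356. 239.]
```

View pics/w1.png

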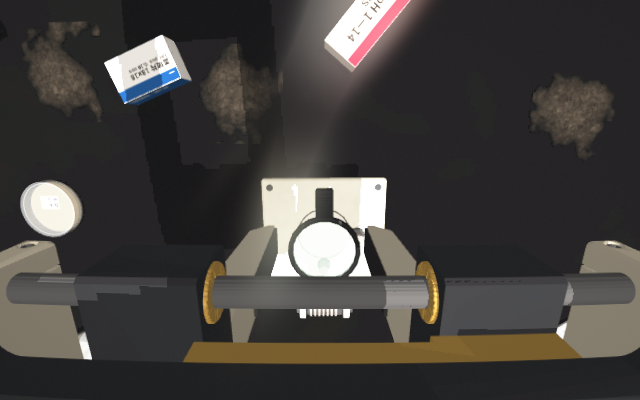

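The wrist view shows the tab at (324,203), its end at (324,188) and the ring at (324,250). This agrees with the prediction, with y about +2 mm.

carry_out(moves=[{"jaw":0.05,"dx":-0.003,"dy":0.004,"dz":0.04,"yaw":-0.005},{"jaw":0.05,"dx":0,"dy":0,"dz":0.04,"yaw":0},{"jaw":0.05,"dx":0,"dy":0,"dz":0.028,"yaw":0},{"jaw":0.05,"dx":0,"dy":0,"dz":0,"yaw":0}])

```text
t: 2.65
tool_pos: [0.4637, 0.0828, 0.05]
orientation: [0.047, -3.139, 0.0]
force: [0.4, -0.6, 1.1]
opening: 0.0499
gripper_force: 0.0
```

```bash
python3 -c "
from h import *
to([.4625,.082,.048],np.pi/2+.029)"
```

```text
t 2.65 pos [0.4637 0.0828 0.05  ] yang 1.6005 tool d [ 0.0012 -0.0008  0.002 ] F [ 0.41 -0.62  1.12] op 0.0499
yaw 0.0007
```

carry_out(grip_force=15, moves=[{"jaw":0.0,"dx":0.001,"dy":0,"dz":0.002,"yaw":0},{"jaw":0.0,"dx":0,"dy":0,"dz":0,"yaw":0},{"jaw":0.0,"dx":0,"dy":0,"dz":0,"yaw":0},{"jaw":0.0,"dx":0,"dy":0,"dz":0,"yaw":0}])

```text
t: 3.15
tool_pos: [0.4643, 0.0819, 0.0493]
orientation: [-0.046, 3.14, -0.002]
force: [1.1, -8.4, 2.6]
opening: 0.016
gripper_force: 15.0
```

```bash
python3 -c "
from h import *
to([.4625,.082,.048],np.pi/2+.029)
th=np.arange(0,2.0,.15);r=.108;p=np.c_[-r*np.cos(th),r*np.sin(th)];print(np.diff(p,axis=0).round(4))"
```

```text
t 3.15 pos [0.4643 0.0819 0.0493] yang 1.6002 tool d [0.0018 0.0001 0.0013] F [ 1.15 -8.42  2.56] op 0.016
yaw 0.0004
[[ 0.0012  0.0161]
 [ 0.0036  0.0158]
 [ 0.0059  0.0151]
 [ 0.0081  0.014 ]
 [ 0.0101  0.0126]
 [ 0.0119  0.011 ]
 [ 0.0134  0.0091]
 [ 0.0146  0.007 ]
 [ 0.0155  0.0047]
 [ 0.016   0.0024]
 [ 0.0162 -0.0001]
 [ 0.016  -0.0025]
 [ 0.0154 -0.0048]]
```

carry_out(moves=[{"jaw":0.0,"dx":-0.001,"dy":-0.001,"dz":-0.016,"yaw":0},{"jaw":0.0,"dx":-0.004,"dy":0,"dz":-0.016,"yaw":0},{"jaw":0.0,"dx":-0.006,"dy":0,"dz":-0.015,"yaw":0},{"jaw":0.0,"dx":-0.008,"dy":0,"dz":-0.014,"yaw":0},{"jaw":0.0,"dx":-0.01,"dy":0,"dz":-0.013,"yaw":0},{"jaw":0.0,"dx":-0.012,"dy":0,"dz":-0.011,"yaw":0}])

```text
t: 3.9
tool_pos: [0.5056, 0.0828, 0.1347]
orientation: [-0.046, 3.141, -0.0]
force: [1.4, -0.7, -3.9]
opening: 0.0157
gripper_force: 15.0
```

```bash
python3 -c "
from h import *
to([.4625,.082,.048],np.pi/2+.029)"
```

```text
t 3.9 pos [0.5056 0.0828 0.1347] yang 1.6 tool d [0.0431 0.0005 0.0867] F [ 1.37 -0.73 -3.94] op 0.0157
yaw 0.0002
```

carry_out(moves=[{"jaw":0.0,"dx":-0.0134,"dy":0,"dz":-0.009,"yaw":0},{"jaw":0.0,"dx":-0.0146,"dy":0,"dz":-0.007,"yaw":0},{"jaw":0.0,"dx":-0.0155,"dy":0,"dz":-0.0047,"yaw":0},{"jaw":0.0,"dx":-0.016,"dy":0,"dz":-0.0024,"yaw":0},{"jaw":0.0,"dx":-0.0162,"dy":0,"dz":0,"yaw":0},{"jaw":0.0,"dx":-0.016,"dy":0,"dz":0.0025,"yaw":0}])

```text
t: 4.65
tool_pos: [0.5985, 0.0854, 0.1561]
orientation: [-0.046, 3.138, -0.0]
force: [0.2, -1.4, 0.7]
opening: 0.0156
gripper_force: 15.0
```

```bash
python3 -c "
from h import *
to([.4625,.082,.048],np.pi/2+.029)"
```

```text
t 4.65 pos [0.5985 0.0854 0.1561] yang 1.5999 tool d [0.1363 0.0006 0.1077] F [ 0.15 -1.43  0.68] op 0.0156
yaw 0.0001
```

carry_out(moves=[{"jaw":0.05,"dx":0,"dy":0,"dz":0,"yaw":0},{"jaw":0.05,"dx":0,"dy":0,"dz":0,"yaw":0},{"jaw":0.05,"dx":0,"dy":0,"dz":-0.02,"yaw":0},{"jaw":0.08,"dx":0,"dy":0,"dz":-0.04,"yaw":0},{"jaw":0.08,"dx":0.04,"dy":-0.05,"dz":0,"yaw":0},{"jaw":0.08,"dx":0.04,"dy":-0.05,"dz":0,"yaw":0.18},{"jaw":0.08,"dx":0,"dy":-0.05,"dz":0,"yaw":0}])

```text
t: 5.52
tool_pos: [0.512, -0.0646, 0.2161]
orientation: [0.239, 3.131, -0.0]
force: [1.7, -1.2, 0.5]
opening: 0.0788
gripper_force: 0.0
```

```bash
python3 - <<'E'
from h import *
to([.492,-.216,.12],np.pi/4+.029)
im=snap('top','top1')
cv2.imwrite("pics/crop2.png",cv2.resize(im[140:235,225:425],None,fx=4,fy=4,interpolation=cv2.INTER_CUBIC))
E
```

```text
t 5.53 pos [ 0.512  -0.0646  0.2161] yang 1.4182 tool d [-0.0031 -0.1527  0.0961] F [ 1.7  -1.24  0.49] op 0.0788
yaw 0.6038
```

View pics/crop2.png

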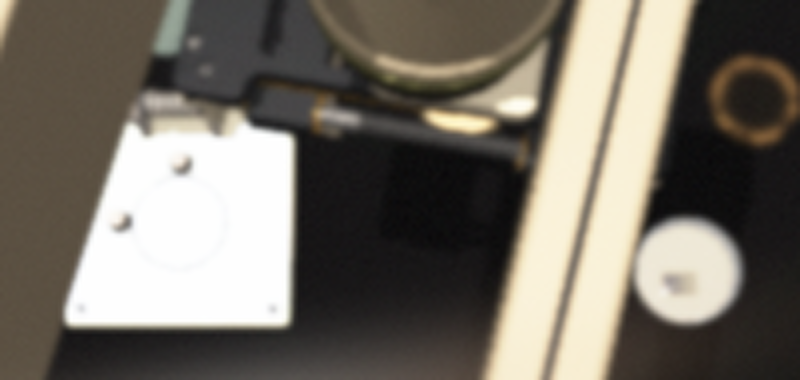

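Loupe no longer covers the nest, so it is up. Posts show at crop (180,163) and (121,220), the nest circle at (180,222) and the dish at (688,271).

carry_out(moves=[{"jaw":0.088,"dx":-0.001,"dy":-0.05,"dz":0,"yaw":0},{"jaw":0.088,"dx":-0.001,"dy":-0.05,"dz":0,"yaw":0},{"jaw":0.088,"dx":-0.001,"dy":-0.053,"dz":0,"yaw":0},{"jaw":0.088,"dx":0,"dy":0,"dz":0.02,"yaw":0.15},{"jaw":0.088,"dx":0,"dy":0,"dz":0.02,"yaw":0.15},{"jaw":0.088,"dx":0,"dy":0,"dz":0.02,"yaw":0.15},{"jaw":0.088,"dx":0,"dy":0,"dz":0.02,"yaw":0.154},{"jaw":0.088,"dx":0,"dy":0,"dz":0,"yaw":0}])

```text
t: 6.58
tool_pos: [0.493, -0.2148, 0.134]
orientation: [-1.155, -2.919, -0.001]
force: [0.6, -0.7, 1.1]
opening: 0.088
gripper_force: 0.0
```

```bash
python3 - <<'E'
from h import *
print("rear",onz('top',(270,180.75),.028),"side",onz('top',(255.2,195),.028),"nest",onz('top',(270,195.5),.012))
m=camera_model('wrist');im=snap('wrist','w2')
to([.492,-.216,.003],np.pi/4+.029)
for z in(.0,.016):print(np.round(proj('wrist',(.492,-.216,z),m)))
E
```

```text
rear [0.54298219 0.08027113 0.028     ] side [0.50797611 0.11253859 0.028     ] nest [0.51123421 0.08074581 0.012     ]
t 6.62 pos [ 0.4937 -0.2152  0.1351] yang 0.8196 tool d [ 0.0007 -0.0017  0.1321] F [ 0.1  -0.02  0.86] op 0.0881
yaw 0.0052
[318. 189.]
[318. 192.]
```

View pics/w2.png

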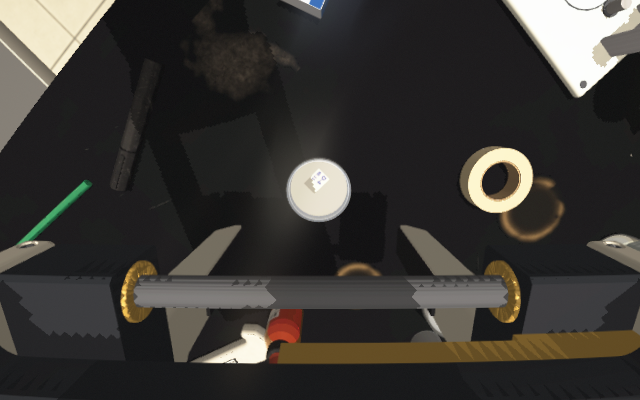

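The dish is at (319,190), matching the prediction of (318,191). Descending.

carry_out(moves=[{"jaw":0.088,"dx":0.001,"dy":-0.002,"dz":0.04,"yaw":0},{"jaw":0.088,"dx":0,"dy":0,"dz":0.04,"yaw":0},{"jaw":0.088,"dx":0,"dy":0,"dz":0.03,"yaw":0},{"jaw":0.088,"dx":0,"dy":0,"dz":0.019,"yaw":0},{"jaw":0.088,"dx":0,"dy":0,"dz":0,"yaw":0},{"jaw":0.088,"dx":0,"dy":0,"dz":0,"yaw":0}])

```text
t: 7.38
tool_pos: [0.4929, -0.2169, 0.007]
orientation: [1.156, 2.919, -0.001]
force: [0.6, 0.3, 0.4]
opening: 0.0876
gripper_force: 0.0
```

carry_out(grip_force=6, moves=[{"jaw":0.05,"dx":0,"dy":0,"dz":0,"yaw":0},{"jaw":0.05,"dx":0,"dy":0,"dz":0,"yaw":0},{"jaw":0.05,"dx":0,"dy":0,"dz":0,"yaw":0},{"jaw":0.05,"dx":0,"dy":0,"dz":0,"yaw":0}])

```text
t: 7.88
tool_pos: [0.4917, -0.2163, 0.0055]
orientation: [1.157, 2.92, -0.0]
force: [-0.6, -0.2, 2.2]
opening: 0.0582
gripper_force: 6.0
```

```bash
python3 - <<'E'
from h import *
to([.492,-.216,.003],np.pi/4+.029)
E
```

```text
t 7.88 pos [ 0.4917 -0.2163  0.0055] yang 0.8161 tool d [0.     0.0004 0.0025] F [-0.58 -0.22  2.2 ] op 0.0582
yaw 0.0017
```

carry_out(grip_force=8, moves=[{"jaw":0.05,"dx":0,"dy":0,"dz":-0.03,"yaw":0},{"jaw":0.05,"dx":0,"dy":0,"dz":-0.04,"yaw":0},{"jaw":0.05,"dx":0.03,"dy":0.034,"dz":0,"yaw":0},{"jaw":0.05,"dx":0.04,"dy":0.044,"dz":0,"yaw":0},{"jaw":0.05,"dx":0.04,"dy":0.044,"dz":0,"yaw":0},{"jaw":0.05,"dx":0.04,"dy":0.044,"dz":0,"yaw":0},{"jaw":0.05,"dx":0.04,"dy":0.044,"dz":0,"yaw":0},{"jaw":0.05,"dx":0,"dy":0,"dz":0,"yaw":0}])

```text
t: 8.88
tool_pos: [0.4966, 0.0707, 0.0752]
orientation: [-1.149, -2.923, -0.001]
force: [0.2, -0.4, -0.2]
opening: 0.0583
gripper_force: 8.0
```

```bash
python3 - <<'E'
from h import *
to([.498,.068,.019],np.pi/4+.029)
m=camera_model('wrist');snap('wrist','w3')
for n,P in (('nest',(.512,.082,.012)),('rear',(.5473,.083,.028)),('side',(.511,.1173,.028)),('dishtop',(.498,.068,.083))):print(n,np.round(proj('wrist',P,m)))
E
```

```text
t 8.88 pos [0.4966 0.0707 0.0752] yang 0.8215 tool d [-0.0029 -0.001   0.0562] F [ 0.17 -0.42 -0.21] op 0.0583
yaw 0.0071
nest [343. 213.]
rear [377. 252.]
side [381. 187.]
dishtop [317. 251.]
```

View pics/w3.png

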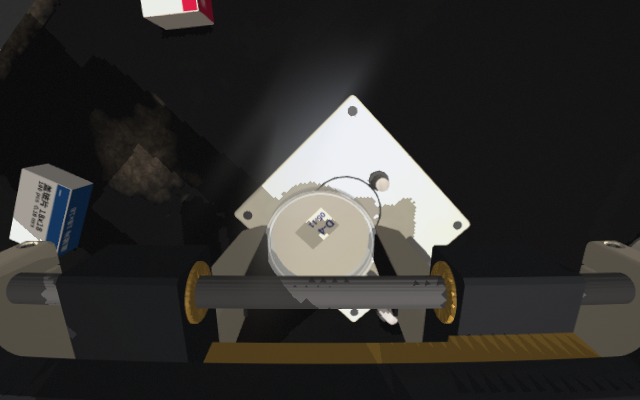

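The dish, at (321,238), hangs above the plate with the side post top at (379,183) and the nest circle around (347,213). This matches within ~3 mm, so I'm lowering it.

carry_out(moves=[{"jaw":0.05,"dx":-0.003,"dy":-0.001,"dz":0.025,"yaw":0.006},{"jaw":0.05,"dx":0,"dy":0,"dz":0.02,"yaw":0},{"jaw":0.05,"dx":0,"dy":0,"dz":0.008,"yaw":0},{"jaw":0.05,"dx":0,"dy":0,"dz":0,"yaw":0},{"jaw":0.05,"dx":0,"dy":0,"dz":0,"yaw":0}])

```text
t: 9.55
tool_pos: [0.4993, 0.0637, 0.0231]
orientation: [1.167, 2.916, 0.001]
force: [0.8, -0.1, -1.3]
opening: 0.0585
gripper_force: 8.0
```

carry_out(moves=[{"jaw":0.05,"dx":0,"dy":0,"dz":0.002,"yaw":0},{"jaw":0.05,"dx":0,"dy":0,"dz":0,"yaw":0},{"jaw":0.05,"dx":0,"dy":0,"dz":0,"yaw":0}])

```text
t: 9.93
tool_pos: [0.4987, 0.0642, 0.0204]
orientation: [1.166, 2.917, 0.0]
force: [0.5, 0.6, -1.1]
opening: 0.0582
gripper_force: 8.0
```

```bash
python3 - <<'E'
from h import *
to([.512,.082,.0175],np.pi/4+.029)
E
```

```text
t 9.93 pos [0.4987 0.0642 0.0204] yang 0.8102 tool d [0.0027 0.0221 0.003 ] F [ 0.49  0.62 -1.13] op 0.0582
yaw -0.0042
```

carry_out(moves=[{"jaw":0.05,"dx":0,"dy":0,"dz":0.0015,"yaw":0},{"jaw":0.05,"dx":0,"dy":0,"dz":0,"yaw":0}])

```text
t: 10.18
tool_pos: [0.4984, 0.0642, 0.0186]
orientation: [-1.166, -2.917, 0.0]
force: [1.3, -0.2, -0.9]
opening: 0.0584
gripper_force: 8.0
```

carry_out(moves=[{"jaw":0.05,"dx":0,"dy":0,"dz":0.001,"yaw":0},{"jaw":0.05,"dx":0,"dy":0,"dz":0,"yaw":0}])

```text
t: 10.42
tool_pos: [0.4985, 0.0641, 0.0176]
orientation: [-1.166, -2.917, 0.0]
force: [0.9, -0.3, 0.2]
opening: 0.0582
gripper_force: 8.0
```

carry_out(moves=[{"jaw":0.05,"dx":0,"dy":0,"dz":0.0005,"yaw":0},{"jaw":0.05,"dx":0,"dy":0,"dz":0,"yaw":0}])

```text
t: 10.68
tool_pos: [0.4986, 0.0641, 0.0175]
orientation: [-1.166, -2.917, 0.0]
force: [-2.7, 0.3, 4.9]
opening: 0.0585
gripper_force: 8.0
```

carry_out(grip_force=6, moves=[{"jaw":0.05,"dx":0,"dy":0,"dz":-0.0004,"yaw":0},{"jaw":0.05,"dx":-0.0014,"dy":0.0014,"dz":0,"yaw":0},{"jaw":0.05,"dx":-0.0014,"dy":0.0014,"dz":0,"yaw":0},{"jaw":0.05,"dx":-0.0014,"dy":0.0014,"dz":0,"yaw":0},{"jaw":0.05,"dx":-0.0014,"dy":0.0014,"dz":0,"yaw":0},{"jaw":0.05,"dx":0,"dy":0,"dz":0,"yaw":0}])

```text
t: 11.42
tool_pos: [0.5066, 0.0643, 0.0176]
orientation: [-1.166, -2.917, 0.0]
force: [0.0, 0.4, -0.4]
opening: 0.0584
gripper_force: 6.0
```

carry_out(moves=[{"jaw":0.05,"dx":-0.0007,"dy":0.0007,"dz":0,"yaw":0},{"jaw":0.05,"dx":0,"dy":0,"dz":0,"yaw":0}])

```text
t: 11.68
tool_pos: [0.507, 0.0643, 0.0175]
orientation: [-1.166, -2.916, 0.001]
force: [-3.2, 0.0, 2.5]
opening: 0.0583
gripper_force: 7.7
```

carry_out(moves=[{"jaw":0.05,"dx":-0.0007,"dy":0.0007,"dz":0,"yaw":0},{"jaw":0.05,"dx":0,"dy":0,"dz":0,"yaw":0}])

```text
t: 11.92
tool_pos: [0.5072, 0.0644, 0.0175]
orientation: [-1.165, -2.915, 0.002]
force: [-8.1, -0.4, 6.3]
opening: 0.0585
gripper_force: 10.0
```

Fingers, not the dish, probably met the post because y is still ~18 mm off nest. Backing off and going over in y first.

carry_out(moves=[{"jaw":0.05,"dx":0.0018,"dy":-0.0018,"dz":0,"yaw":0},{"jaw":0.05,"dx":0.0018,"dy":-0.0018,"dz":0,"yaw":0},{"jaw":0.05,"dx":0.0018,"dy":-0.0018,"dz":0,"yaw":0},{"jaw":0.05,"dx":0.0025,"dy":0.0025,"dz":0,"yaw":0},{"jaw":0.05,"dx":0.0025,"dy":0.0025,"dz":0,"yaw":0},{"jaw":0.05,"dx":0.0025,"dy":0.0025,"dz":0,"yaw":0},{"jaw":0.05,"dx":0,"dy":0,"dz":0,"yaw":0}])

```text
t: 12.8
tool_pos: [0.5006, 0.0751, 0.0176]
orientation: [1.166, 2.917, 0.0]
force: [-0.8, 0.8, -1.1]
opening: 0.0584
gripper_force: 6.0
```

```bash
python3 - <<'E'
from h import *
to([.512,.082,.0175],np.pi/4+.029)
m=camera_model('wrist');snap('wrist','w4')
for n,P in (('dishtop',(.5015,.075,.028)),('nest',(.512,.082,.012)),('rear',(.5473,.083,.028)),('side',(.511,.1173,.028))):print(n,np.round(proj('wrist',P,m)))
E
```

```text
t 12.8 pos [0.5006 0.0751 0.0176] yang 0.8105 tool d [-0.0035  0.0128  0.0001] F [-0.8   0.81 -1.13] op 0.0584
yaw -0.0039
dishtop [320. 249.]
nest [340. 242.]
rear [385. 294.]
side [390. 210.]
```

View pics/w4.png

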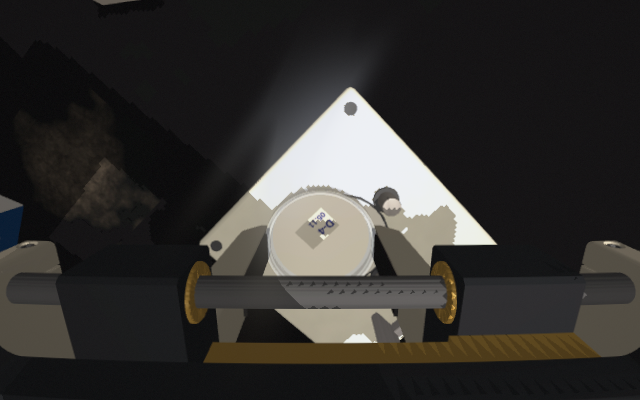

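The dish sits next to the side post (391,204), clear of it by several mm. Sliding back now.

carry_out(moves=[{"jaw":0.05,"dx":-0.0014,"dy":0.0014,"dz":0,"yaw":0},{"jaw":0.05,"dx":-0.0014,"dy":0.0014,"dz":0,"yaw":0},{"jaw":0.05,"dx":-0.0014,"dy":0.0014,"dz":0,"yaw":0},{"jaw":0.05,"dx":0,"dy":0,"dz":0,"yaw":0}])

```text
t: 13.35
tool_pos: [0.5067, 0.0748, 0.0177]
orientation: [1.167, 2.917, -0.0]
force: [0.6, 0.1, -1.8]
opening: 0.0583
gripper_force: 6.0
```

carry_out(moves=[{"jaw":0.05,"dx":-0.0007,"dy":0.0007,"dz":0,"yaw":0},{"jaw":0.05,"dx":0,"dy":0,"dz":0,"yaw":0}])

```text
t: 13.6
tool_pos: [0.5076, 0.0749, 0.0177]
orientation: [1.166, 2.917, 0.0]
force: [0.3, 0.2, -0.6]
opening: 0.0584
gripper_force: 6.0
```

carry_out(moves=[{"jaw":0.05,"dx":-0.0007,"dy":0.0007,"dz":0,"yaw":0},{"jaw":0.05,"dx":0,"dy":0,"dz":0,"yaw":0}])

```text
t: 13.85
tool_pos: [0.5086, 0.075, 0.0177]
orientation: [1.166, 2.917, 0.0]
force: [-1.6, -0.0, -0.6]
opening: 0.0583
gripper_force: 6.0
```

carry_out(moves=[{"jaw":0.05,"dx":-0.0007,"dy":0.0007,"dz":0,"yaw":0},{"jaw":0.05,"dx":0,"dy":0,"dz":0,"yaw":0}])

```text
t: 14.1
tool_pos: [0.5096, 0.075, 0.0177]
orientation: [1.166, 2.917, 0.0]
force: [0.3, -0.3, -0.0]
opening: 0.0581
gripper_force: 6.0
```

carry_out(moves=[{"jaw":0.05,"dx":-0.0007,"dy":0.0007,"dz":0,"yaw":0},{"jaw":0.05,"dx":0,"dy":0,"dz":0,"yaw":0}])

```text
t: 14.35
tool_pos: [0.5106, 0.075, 0.0177]
orientation: [1.166, 2.917, 0.0]
force: [-0.1, -0.3, -1.0]
opening: 0.0584
gripper_force: 6.0
```

carry_out(moves=[{"jaw":0.05,"dx":-0.0004,"dy":0.0004,"dz":0,"yaw":0},{"jaw":0.05,"dx":0,"dy":0,"dz":0,"yaw":0}])

```text
t: 14.6
tool_pos: [0.5111, 0.075, 0.0176]
orientation: [-1.166, -2.917, 0.0]
force: [0.2, 0.0, 0.1]
opening: 0.0586
gripper_force: 6.0
```

carry_out(moves=[{"jaw":0.05,"dx":-0.0004,"dy":0.0004,"dz":0,"yaw":0},{"jaw":0.05,"dx":0,"dy":0,"dz":0,"yaw":0}])

```text
t: 14.85
tool_pos: [0.5116, 0.075, 0.0176]
orientation: [-1.166, -2.917, -0.0]
force: [-0.0, -0.5, 0.1]
opening: 0.058
gripper_force: 6.0
```

carry_out(moves=[{"jaw":0.05,"dx":-0.0004,"dy":0.0004,"dz":0,"yaw":0},{"jaw":0.05,"dx":0,"dy":0,"dz":0,"yaw":0}])

```text
t: 15.1
tool_pos: [0.5122, 0.0751, 0.0176]
orientation: [1.166, 2.917, -0.0]
force: [0.2, -0.3, -0.8]
opening: 0.0583
gripper_force: 6.0
```

carry_out(moves=[{"jaw":0.05,"dx":-0.0004,"dy":0.0004,"dz":0,"yaw":0},{"jaw":0.05,"dx":0,"dy":0,"dz":0,"yaw":0}])

```text
t: 15.35
tool_pos: [0.5127, 0.0751, 0.0176]
orientation: [-1.166, -2.917, 0.0]
force: [-0.3, -0.2, -0.7]
opening: 0.0584
gripper_force: 6.0
```

carry_out(moves=[{"jaw":0.05,"dx":-0.0004,"dy":0.0004,"dz":0,"yaw":0},{"jaw":0.05,"dx":0,"dy":0,"dz":0,"yaw":0}])

```text
t: 15.6
tool_pos: [0.5128, 0.0751, 0.0175]
orientation: [-1.166, -2.916, 0.001]
force: [-3.9, -0.2, 2.8]
opening: 0.0583
gripper_force: 6.0
```

```bash
python3 - <<'E'
from h import *
to([.512,.082,.0175],np.pi/4+.029)
E
```

```text
t 15.6 pos [0.5128 0.0751 0.0175] yang 0.81 tool d [0.0054 0.0044 0.    ] F [-3.88 -0.22  2.76] op 0.0583
yaw -0.0044
```

carry_out(moves=[{"jaw":0.05,"dx":0.0007,"dy":0.0007,"dz":0,"yaw":0},{"jaw":0.05,"dx":0.0007,"dy":0.0007,"dz":0,"yaw":0},{"jaw":0.05,"dx":0.0007,"dy":0.0007,"dz":0,"yaw":0},{"jaw":0.05,"dx":0,"dy":0,"dz":0,"yaw":0}])

```text
t: 16.1
tool_pos: [0.5121, 0.0766, 0.0173]
orientation: [-1.166, -2.916, 0.005]
force: [-6.5, -7.3, 4.4]
opening: 0.0585
gripper_force: 6.0
```

carry_out(moves=[{"jaw":0.05,"dx":0.0007,"dy":0.0007,"dz":0,"yaw":0},{"jaw":0.05,"dx":0,"dy":0,"dz":0,"yaw":0}])

```text
t: 16.35
tool_pos: [0.5118, 0.0774, 0.0173]
orientation: [-1.166, -2.915, 0.006]
force: [-7.6, -8.7, 5.9]
opening: 0.0584
gripper_force: 6.0
```

carry_out(moves=[{"jaw":0.05,"dx":0.0007,"dy":0.0007,"dz":0,"yaw":0},{"jaw":0.05,"dx":0,"dy":0,"dz":0,"yaw":0}])

```text
t: 16.6
tool_pos: [0.5118, 0.0783, 0.0173]
orientation: [-1.166, -2.915, 0.006]
force: [-9.0, -7.9, 5.9]
opening: 0.0597
gripper_force: 6.0
```

carry_out(moves=[{"jaw":0.05,"dx":0.0004,"dy":0.0004,"dz":0,"yaw":0},{"jaw":0.05,"dx":0,"dy":0,"dz":0,"yaw":0}])

```text
t: 16.85
tool_pos: [0.5118, 0.0789, 0.0173]
orientation: [-1.166, -2.915, 0.006]
force: [-8.1, -9.3, 6.5]
opening: 0.0599
gripper_force: 6.0
```

Both contacts are felt, and the jaw is being pushed open, so the dish bears on both posts. Easing the force and checking the picture.

carry_out(moves=[{"jaw":0.05,"dx":0,"dy":-0.001,"dz":0,"yaw":0},{"jaw":0.05,"dx":0,"dy":0,"dz":0,"yaw":0}])

```text
t: 17.1
tool_pos: [0.5112, 0.0783, 0.0173]
orientation: [-1.166, -2.915, 0.005]
force: [-7.0, -7.8, 4.9]
opening: 0.0582
gripper_force: 6.0
```

```bash
python3 - <<'E'
from h import *
to([.512,.082,.0175],np.pi/4+.029)
im=snap('wrist','w5'); cv2.imwrite("pics/w5c.png",cv2.resize(im[140:350,210:460],None,fx=2.8,fy=2.8,interpolation=cv2.INTER_CUBIC))
E
```

```text
t 17.1 pos [0.5112 0.0783 0.0173] yang 0.8099 tool d [ 0.002   0.0032 -0.0002] F [-6.98 -7.76  4.95] op 0.0582
yaw -0.0045
```

View pics/w5c.png

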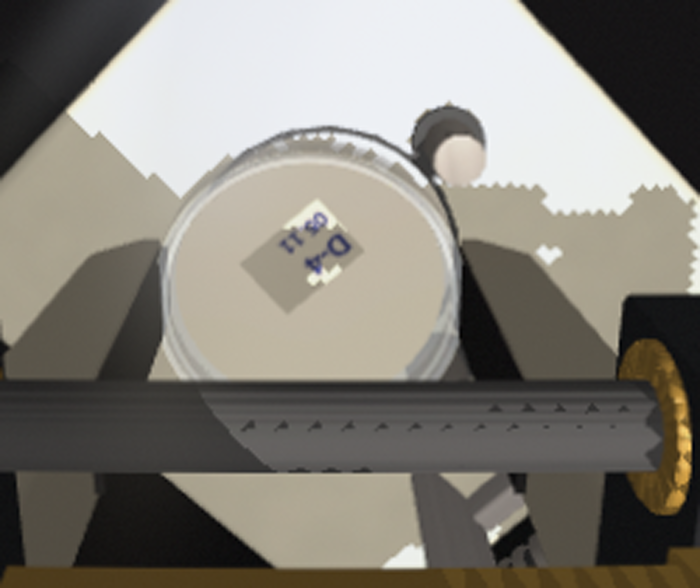

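Side post top at crop (460,160) and dish at (312,280); whether there is a gap is unclear from here. I'll release, rise and check with a clear view.

carry_out(moves=[{"jaw":0.072,"dx":0,"dy":0,"dz":0,"yaw":0},{"jaw":0.072,"dx":0,"dy":0,"dz":0,"yaw":0},{"jaw":0.072,"dx":0,"dy":0,"dz":-0.02,"yaw":0},{"jaw":0.072,"dx":0,"dy":0,"dz":-0.04,"yaw":0},{"jaw":0.072,"dx":0.04,"dy":-0.04,"dz":-0.06,"yaw":0},{"jaw":0.072,"dx":0.04,"dy":-0.04,"dz":-0.04,"yaw":0},{"jaw":0.072,"dx":0,"dy":0,"dz":0,"yaw":0},{"jaw":0.072,"dx":0,"dy":0,"dz":0,"yaw":0}])

```text
t: 18.15
tool_pos: [0.4193, 0.0777, 0.1593]
orientation: [1.166, 2.916, 0.001]
force: [-0.1, 0.2, -0.5]
opening: 0.0719
gripper_force: 0.0
```

```bash
python3 - <<'E'
from h import *
to([.512,.082,.0175],np.pi/4+.029)
print(proj('wrist',(.512,.082,.02)))
im=snap('wrist','w6'); t=snap('top','t6')
x,y=map(int,proj('wrist',(.512,.082,.02)))
a=cv2.resize(im[max(0,y-70):y+70,max(0,x-80):x+80],(640,560),interpolation=cv2.INTER_CUBIC)
cv2.imwrite("pics/w6c.png",a);print(x-80,y-70)
E
```

```text
t 18.15 pos [0.4193 0.0777 0.1593] yang 0.8101 tool d [-0.064   0.0668  0.142 ] F [-0.07  0.23 -0.51] op 0.0719
yaw -0.0043
(np.float64(382.10793924888435), np.float64(245.33493164390995))
303 176
```

View pics/w6c.png

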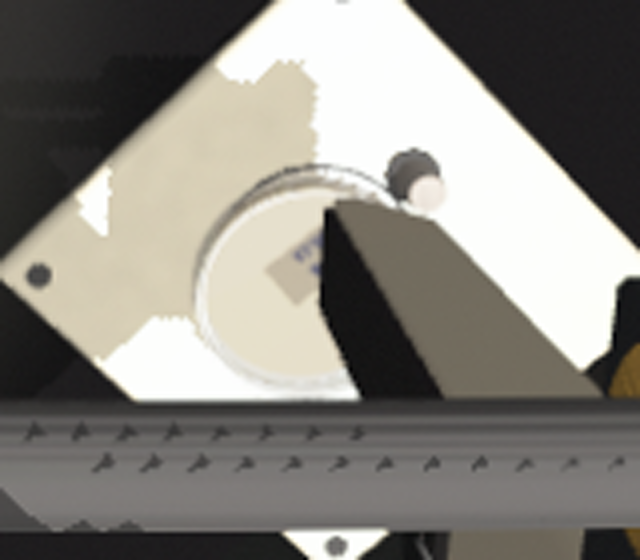

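Side post top is at crop (427,193), dish lid centre near (303,284); casting both at z=0.028.

```bash
python3 - <<'E'
from h import *
m=camera_model('wrist')
f=lambda x,y:onz('wrist',(303+x/4,176+y/4),.028,m)
c,p=f(303,284),f(427,193)
print(c,p,np.linalg.norm(c-p),"lid h",np.linalg.norm(f(303,388)-f(303,180)), 'left',np.linalg.norm(c-f(197,284)))
d=p-c; e=np.array([np.cos(.029),np.sin(.029)]); print("stand dx,dy of post from dish",d[:2]@e,d[:2]@[-e[1],e[0]])
# top view: dish circle and posts
im=cv2.imread('pics/t6.png');cv2.imwrite('pics/t6c.png',cv2.resize(im[140:235,225:325],None,fx=6,fy=6,interpolation=cv2.INTER_CUBIC))
E
```

```text
[0.50501677 0.07948644 0.028     ] [0.50797008 0.11870224 0.028     ] 0.039326847363306223 lid h 0.05838542014438425 left 0.027498719461448114
stand dx,dy of post from dish 0.004089165663816494 0.03911367596775647
```

View pics/t6c.png

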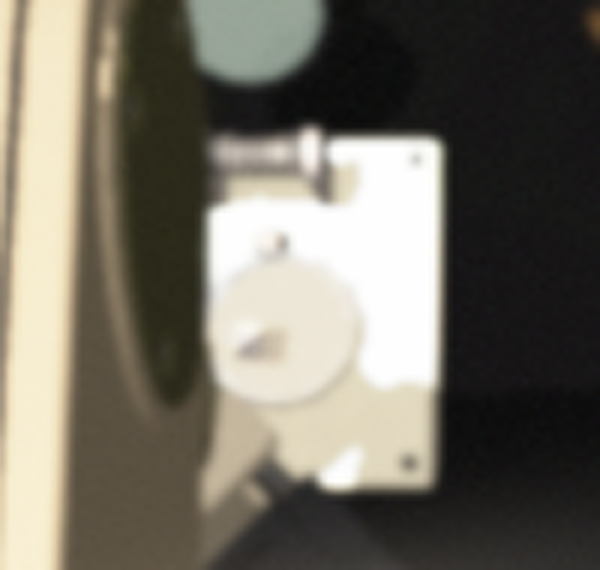

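I've used up my picture allowance (one over), so from here on I work from force and numbers. The top view puts the dish on the rear post but about 5 mm short of the side post. It likely jammed in the diagonal grip, so I'll nudge it with closed fingers, first +x, then +y.

carry_out(grip_force=10, moves=[{"jaw":0,"dx":0,"dy":0,"dz":0,"yaw":-0.158},{"jaw":0,"dx":0,"dy":0,"dz":0,"yaw":-0.158},{"jaw":0,"dx":0,"dy":0,"dz":0,"yaw":-0.158},{"jaw":0,"dx":0,"dy":0,"dz":0,"yaw":-0.158},{"jaw":0,"dx":0,"dy":0,"dz":0,"yaw":-0.158},{"jaw":0,"dx":0,"dy":0,"dz":0,"yaw":0}])

```text
t: 19.0
tool_pos: [0.4183, 0.0775, 0.1573]
orientation: [0.044, -3.137, 0.0]
force: [1.2, -0.5, 0.2]
opening: 0.0164
gripper_force: 0.0
```

```bash
cat > top.py <<'E'
from h import *
# dish centre by top camera relative to the empty-plate picture
def go(name):
    im=snap('top',name); ref=cv2.imread('pics/top1.png')
    m=cv2.cvtColor(im,cv2.COLOR_BGR2HSV)
    roi=im[165:225,243:298].astype(int)
    print("dish px colour",im[195,272],"plate",im[190,292])
    g=cv2.cvtColor(im,cv2.COLOR_BGR2GRAY)
    sub=cv2.resize(g[170:222,240:300],None,fx=8,fy=8,interpolation=cv2.INTER_CUBIC)
    c=cv2.HoughCircles(cv2.GaussianBlur(sub,(9,9),2),cv2.HOUGH_GRADIENT,1,50,param1=60,param2=12,minRadius=88,maxRadius=108)
    if c is not None:
        for x,y,r in c[0][:3]:
            p=(240+(x-3.5)/8,170+(y-3.5)/8);print("circle",np.round(p,2),round(r/8,2),onz('top',p,.027).round(4))
if __name__=="__main__":
    import sys; to([.45,.078,.019],np.pi/2+.029); go(sys.argv[1])
E
python3 top.py t7
```

```text
t 19.0 pos [0.4183 0.0775 0.1573] yang 1.5988 tool d [-0.0323 -0.0003  0.1382] F [ 1.22 -0.49  0.23] op 0.0164
yaw -0.001
dish px colour [240 250 251] plate [254 254 254]
circle [271.75 208.75] 11.72 [0.477  0.0723 0.027 ]
```

carry_out(moves=[{"jaw":0,"dx":-0.032,"dy":0,"dz":0.04,"yaw":0},{"jaw":0,"dx":0,"dy":0,"dz":0.04,"yaw":0},{"jaw":0,"dx":0,"dy":0,"dz":0.04,"yaw":0},{"jaw":0,"dx":0,"dy":0,"dz":0.018,"yaw":0},{"jaw":0,"dx":0,"dy":0,"dz":0,"yaw":0},{"jaw":0,"dx":0,"dy":0,"dz":0,"yaw":0}])

```text
t: 19.8
tool_pos: [0.4512, 0.0785, 0.0218]
orientation: [-0.043, 3.141, 0.0]
force: [0.5, 0.1, 0.4]
opening: 0.0007
gripper_force: 0.0
```

carry_out(moves=[{"jaw":0,"dx":-0.003,"dy":0,"dz":0,"yaw":0},{"jaw":0,"dx":-0.003,"dy":0,"dz":0,"yaw":0},{"jaw":0,"dx":-0.003,"dy":0,"dz":0,"yaw":0},{"jaw":0,"dx":-0.003,"dy":0,"dz":0,"yaw":0},{"jaw":0,"dx":-0.002,"dy":0,"dz":0,"yaw":0},{"jaw":0,"dx":0,"dy":0,"dz":0,"yaw":0}])

```text
t: 20.55
tool_pos: [0.4647, 0.0789, 0.0212]
orientation: [0.046, -3.141, 0.0]
force: [-0.1, 0.2, -0.2]
opening: 0.0004
gripper_force: 0.0
```

carry_out(moves=[{"jaw":0,"dx":-0.001,"dy":0,"dz":0.001,"yaw":0},{"jaw":0,"dx":-0.001,"dy":0,"dz":0.001,"yaw":0},{"jaw":0,"dx":-0.001,"dy":0,"dz":0,"yaw":0},{"jaw":0,"dx":0,"dy":0,"dz":0,"yaw":0}])

```text
t: 21.05
tool_pos: [0.4676, 0.079, 0.0192]
orientation: [-0.046, 3.141, -0.0]
force: [-0.3, 0.8, -0.3]
opening: 0.0002
gripper_force: 0.0
```

carry_out(moves=[{"jaw":0,"dx":-0.001,"dy":0,"dz":0,"yaw":0},{"jaw":0,"dx":0,"dy":0,"dz":0,"yaw":0}])

```text
t: 21.3
tool_pos: [0.4687, 0.079, 0.0192]
orientation: [-0.046, 3.141, -0.0]
force: [0.5, 0.5, -0.1]
opening: 0.0006
gripper_force: 0.0
```

carry_out(moves=[{"jaw":0,"dx":-0.001,"dy":0,"dz":0,"yaw":0},{"jaw":0,"dx":0,"dy":0,"dz":0,"yaw":0}])

```text
t: 21.55
tool_pos: [0.4697, 0.079, 0.0192]
orientation: [-0.046, 3.141, -0.0]
force: [-0.1, -0.5, 0.2]
opening: 0.0
gripper_force: 0.0
```

carry_out(moves=[{"jaw":0,"dx":-0.001,"dy":0,"dz":0,"yaw":0},{"jaw":0,"dx":0,"dy":0,"dz":0,"yaw":0}])

```text
t: 21.8
tool_pos: [0.4707, 0.0791, 0.0192]
orientation: [-0.046, 3.141, 0.0]
force: [0.5, 0.3, 1.1]
opening: 0.0002
gripper_force: 0.0
```

carry_out(moves=[{"jaw":0,"dx":-0.001,"dy":0,"dz":0,"yaw":0},{"jaw":0,"dx":0,"dy":0,"dz":0,"yaw":0}])

```text
t: 22.05
tool_pos: [0.4716, 0.0791, 0.0192]
orientation: [-0.046, 3.141, -0.0]
force: [0.1, -0.3, -0.4]
opening: 0.0005
gripper_force: 0.0
```

carry_out(moves=[{"jaw":0,"dx":-0.001,"dy":0,"dz":0,"yaw":0},{"jaw":0,"dx":0,"dy":0,"dz":0,"yaw":0}])

```text
t: 22.3
tool_pos: [0.4727, 0.0791, 0.0192]
orientation: [-0.046, 3.141, -0.0]
force: [0.1, -0.1, -0.2]
opening: 0.0004
gripper_force: 0.0
```

carry_out(moves=[{"jaw":0,"dx":-0.0007,"dy":0,"dz":0,"yaw":0},{"jaw":0,"dx":0,"dy":0,"dz":0,"yaw":0}])

```text
t: 22.55
tool_pos: [0.4731, 0.0792, 0.0191]
orientation: [0.046, -3.141, 0.0]
force: [-1.5, 0.4, 1.4]
opening: 0.0007
gripper_force: 0.6
```

carry_out(moves=[{"jaw":0,"dx":-0.0007,"dy":0,"dz":0,"yaw":0},{"jaw":0,"dx":0,"dy":0,"dz":0,"yaw":0}])

```text
t: 22.8
tool_pos: [0.4733, 0.0792, 0.019]
orientation: [0.046, -3.14, 0.0]
force: [-5.8, -0.3, 3.4]
opening: 0.0002
gripper_force: 2.5
```

Dish bears firmly on the rear stop. Now push sideways from its −y side.

carry_out(moves=[{"jaw":0,"dx":0.005,"dy":0,"dz":0,"yaw":0},{"jaw":0,"dx":0.005,"dy":0,"dz":-0.03,"yaw":0},{"jaw":0,"dx":0,"dy":0,"dz":-0.03,"yaw":0},{"jaw":0,"dx":-0.02,"dy":-0.034,"dz":0,"yaw":0},{"jaw":0,"dx":-0.025,"dy":-0.034,"dz":0,"yaw":0},{"jaw":0,"dx":0,"dy":0,"dz":0.03,"yaw":0},{"jaw":0,"dx":0,"dy":0,"dz":0.03,"yaw":0},{"jaw":0,"dx":0,"dy":0,"dz":0,"yaw":0}])

```text
t: 23.8
tool_pos: [0.5085, 0.0123, 0.0168]
orientation: [0.045, -3.136, -0.001]
force: [-0.8, -0.7, -0.2]
opening: 0.0005
gripper_force: 0.0
```

```bash
python3 - <<'E'
from h import *
to([.510,.024,.019],np.pi/2+.029)
E
```

```text
t 23.8 pos [0.5085 0.0123 0.0168] yang 1.5997 tool d [-0.0018  0.0116 -0.0022] F [-0.76 -0.67 -0.21] op 0.0005
yaw -0.0001
```

carry_out(moves=[{"jaw":0,"dx":-0.001,"dy":0.002,"dz":-0.001,"yaw":0},{"jaw":0,"dx":0,"dy":0.003,"dz":0,"yaw":0},{"jaw":0,"dx":0,"dy":0.003,"dz":0,"yaw":0},{"jaw":0,"dx":0,"dy":0.003,"dz":0,"yaw":0},{"jaw":0,"dx":0,"dy":0,"dz":0,"yaw":0}])

```text
t: 24.42
tool_pos: [0.5117, 0.0236, 0.0204]
orientation: [-0.047, 3.141, -0.0]
force: [-0.0, 0.1, -0.2]
opening: 0.0004
gripper_force: 0.0
```

carry_out(moves=[{"jaw":0,"dx":0,"dy":0.001,"dz":0,"yaw":0},{"jaw":0,"dx":0,"dy":0.001,"dz":0,"yaw":0},{"jaw":0,"dx":0,"dy":0.001,"dz":0,"yaw":0},{"jaw":0,"dx":0,"dy":0,"dz":0,"yaw":0}])

```text
t: 24.92
tool_pos: [0.5115, 0.0263, 0.0202]
orientation: [0.046, -3.141, 0.0]
force: [0.4, 0.8, -1.1]
opening: 0.0008
gripper_force: 0.0
```

carry_out(moves=[{"jaw":0,"dx":0,"dy":0.001,"dz":0,"yaw":0},{"jaw":0,"dx":0,"dy":0.001,"dz":0,"yaw":0},{"jaw":0,"dx":0,"dy":0,"dz":0,"yaw":0}])

```text
t: 25.3
tool_pos: [0.5115, 0.0283, 0.0202]
orientation: [-0.046, 3.141, 0.0]
force: [0.9, 0.3, 0.8]
opening: 0.0004
gripper_force: 0.0
```

carry_out(moves=[{"jaw":0,"dx":0,"dy":0.001,"dz":0,"yaw":0},{"jaw":0,"dx":0,"dy":0,"dz":0,"yaw":0}])

```text
t: 25.55
tool_pos: [0.5115, 0.0293, 0.0202]
orientation: [-0.046, 3.141, 0.0]
force: [-0.2, 0.2, 1.0]
opening: 0.0007
gripper_force: 0.0
```

carry_out(moves=[{"jaw":0,"dx":0,"dy":0.001,"dz":0.001,"yaw":0},{"jaw":0,"dx":0,"dy":0,"dz":0,"yaw":0}])

```text
t: 25.8
tool_pos: [0.5113, 0.0303, 0.0191]
orientation: [0.046, -3.141, -0.0]
force: [0.8, -0.3, 0.3]
opening: 0.0005
gripper_force: 0.0
```

carry_out(moves=[{"jaw":0,"dx":0,"dy":0.001,"dz":0,"yaw":0},{"jaw":0,"dx":0,"dy":0,"dz":0,"yaw":0}])

```text
t: 26.05
tool_pos: [0.5114, 0.0313, 0.0192]
orientation: [-0.046, 3.141, -0.0]
force: [-0.0, -0.0, -0.1]
opening: 0.0005
gripper_force: 0.0
```

carry_out(moves=[{"jaw":0,"dx":0,"dy":0.001,"dz":0,"yaw":0},{"jaw":0,"dx":0,"dy":0,"dz":0,"yaw":0}])

```text
t: 26.3
tool_pos: [0.5114, 0.0323, 0.0192]
orientation: [-0.046, 3.141, 0.0]
force: [-0.5, -0.1, -0.8]
opening: 0.0002
gripper_force: 0.0
```

carry_out(moves=[{"jaw":0,"dx":0,"dy":0.001,"dz":0,"yaw":0},{"jaw":0,"dx":0,"dy":0,"dz":0,"yaw":0}])

```text
t: 26.55
tool_pos: [0.5113, 0.0333, 0.0192]
orientation: [0.046, -3.141, -0.0]
force: [-0.4, 0.6, 0.7]
opening: 0.0009
gripper_force: 0.0
```

carry_out(moves=[{"jaw":0,"dx":0,"dy":0.001,"dz":0,"yaw":0},{"jaw":0,"dx":0,"dy":0,"dz":0,"yaw":0}])

```text
t: 26.8
tool_pos: [0.5113, 0.0343, 0.0192]
orientation: [-0.046, 3.141, 0.0]
force: [0.6, 0.3, 0.6]
opening: 0.0001
gripper_force: 0.0
```

carry_out(moves=[{"jaw":0,"dx":0,"dy":0.0007,"dz":0,"yaw":0},{"jaw":0,"dx":0,"dy":0,"dz":0,"yaw":0}])

```text
t: 27.05
tool_pos: [0.5113, 0.035, 0.0192]
orientation: [-0.046, 3.141, 0.0]
force: [0.1, 1.4, -0.0]
opening: 0.0007
gripper_force: 0.0
```

carry_out(moves=[{"jaw":0,"dx":0,"dy":0.0007,"dz":0,"yaw":0},{"jaw":0,"dx":0,"dy":0,"dz":0,"yaw":0}])

```text
t: 27.3
tool_pos: [0.5113, 0.0357, 0.0192]
orientation: [-0.046, 3.141, -0.0]
force: [1.5, -0.1, 0.2]
opening: 0.0003
gripper_force: 0.0
```

carry_out(moves=[{"jaw":0,"dx":0,"dy":0.0007,"dz":0,"yaw":0},{"jaw":0,"dx":0,"dy":0,"dz":0,"yaw":0}])

```text
t: 27.55
tool_pos: [0.5112, 0.0364, 0.0192]
orientation: [-0.046, 3.141, -0.0]
force: [0.6, 0.7, 0.5]
opening: 0.0011
gripper_force: 0.0
```

carry_out(moves=[{"jaw":0,"dx":0,"dy":0.0007,"dz":0,"yaw":0},{"jaw":0,"dx":0,"dy":0,"dz":0,"yaw":0}])

```text
t: 27.8
tool_pos: [0.5112, 0.037, 0.0192]
orientation: [-0.046, 3.141, -0.0]
force: [-0.5, -0.2, 0.8]
opening: 0.0005
gripper_force: 0.2
```

carry_out(moves=[{"jaw":0,"dx":0,"dy":0.0007,"dz":0,"yaw":0},{"jaw":0,"dx":0,"dy":0,"dz":0,"yaw":0}])

```text
t: 28.05
tool_pos: [0.5112, 0.0377, 0.0192]
orientation: [0.046, -3.141, 0.0]
force: [-0.9, -1.5, -0.4]
opening: 0.0004
gripper_force: 0.3
```

carry_out(moves=[{"jaw":0,"dx":0,"dy":0.0007,"dz":0,"yaw":0},{"jaw":0,"dx":0,"dy":0,"dz":0,"yaw":0}])

```text
t: 28.3
tool_pos: [0.5111, 0.0385, 0.0192]
orientation: [0.046, -3.141, 0.0]
force: [-1.0, -0.6, -0.2]
opening: 0.0003
gripper_force: 0.3
```

carry_out(moves=[{"jaw":0,"dx":0,"dy":0.0007,"dz":0,"yaw":0},{"jaw":0,"dx":0,"dy":0,"dz":0,"yaw":0}])

```text
t: 28.55
tool_pos: [0.5112, 0.0392, 0.0192]
orientation: [-0.046, 3.141, -0.0]
force: [-0.2, -0.7, 0.2]
opening: 0.0003
gripper_force: 0.3
```

carry_out(moves=[{"jaw":0,"dx":0,"dy":0.0007,"dz":0,"yaw":0},{"jaw":0,"dx":0,"dy":0,"dz":0,"yaw":0}])

```text
t: 28.8
tool_pos: [0.5112, 0.04, 0.0192]
orientation: [-0.046, 3.141, 0.0]
force: [-1.1, -0.1, -0.5]
opening: 0.0008
gripper_force: 0.2
```

The gripper force of 0.3 N shows the fingers are now sliding the dish. Continuing.

carry_out(moves=[{"jaw":0,"dx":0,"dy":0.0007,"dz":0,"yaw":0},{"jaw":0,"dx":0,"dy":0,"dz":0,"yaw":0}])

```text
t: 29.05
tool_pos: [0.5112, 0.0406, 0.0193]
orientation: [-0.046, 3.141, -0.0]
force: [0.3, -0.5, 1.4]
opening: 0.0009
gripper_force: 0.5
```

carry_out(moves=[{"jaw":0,"dx":0,"dy":0.0007,"dz":0,"yaw":0},{"jaw":0,"dx":0,"dy":0,"dz":0,"yaw":0}])

```text
t: 29.3
tool_pos: [0.5111, 0.0413, 0.0192]
orientation: [-0.046, 3.141, -0.0]
force: [0.2, -1.2, 0.9]
opening: 0.0003
gripper_force: 0.6
```

carry_out(moves=[{"jaw":0,"dx":0,"dy":0.0007,"dz":0,"yaw":0},{"jaw":0,"dx":0,"dy":0,"dz":0,"yaw":0}])

```text
t: 29.55
tool_pos: [0.5111, 0.042, 0.0192]
orientation: [-0.046, 3.141, 0.0]
force: [-1.2, -0.4, 1.2]
opening: 0.0003
gripper_force: 0.6
```

carry_out(moves=[{"jaw":0,"dx":0,"dy":0.0007,"dz":0,"yaw":0},{"jaw":0,"dx":0,"dy":0,"dz":0,"yaw":0}])

```text
t: 29.8
tool_pos: [0.5111, 0.0426, 0.0192]
orientation: [-0.046, 3.141, -0.0]
force: [0.5, -1.6, 0.7]
opening: 0.0002
gripper_force: 0.8
```

carry_out(moves=[{"jaw":0,"dx":0,"dy":0.0007,"dz":0,"yaw":0},{"jaw":0,"dx":0,"dy":0,"dz":0,"yaw":0}])

```text
t: 30.05
tool_pos: [0.5111, 0.043, 0.0192]
orientation: [-0.046, 3.141, -0.001]
force: [-0.4, -3.8, 1.3]
opening: 0.0005
gripper_force: 1.8
```

Side-stop contact is felt (3.8 N). One small extra push, then retreat and go behind the loupe.

carry_out(moves=[{"jaw":0,"dx":0,"dy":0.0004,"dz":0,"yaw":0},{"jaw":0,"dx":0,"dy":0,"dz":0,"yaw":0}])

```text
t: 30.3
tool_pos: [0.5111, 0.0432, 0.0192]
orientation: [-0.046, 3.141, -0.001]
force: [0.4, -5.8, -0.1]
opening: 0.0005
gripper_force: 2.3
```

carry_out(moves=[{"jaw":0,"dx":0,"dy":-0.004,"dz":0,"yaw":0},{"jaw":0,"dx":0,"dy":-0.02,"dz":0,"yaw":0},{"jaw":0,"dx":0,"dy":-0.05,"dz":-0.02,"yaw":0},{"jaw":0,"dx":0,"dy":-0.06,"dz":-0.06,"yaw":0},{"jaw":0,"dx":0,"dy":0,"dz":-0.06,"yaw":0},{"jaw":0,"dx":0,"dy":0,"dz":-0.06,"yaw":0},{"jaw":0,"dx":0,"dy":0,"dz":0,"yaw":0}])

```text
t: 31.18
tool_pos: [0.518, -0.075, 0.2099]
orientation: [-0.046, 3.131, -0.003]
force: [0.5, -0.1, -0.3]
opening: 0.0004
gripper_force: 0.0
```

```bash
python3 - <<'E'
from h import *
to([.70,.087,.23],np.pi/2+.029)
E
```

```text
t 31.18 pos [ 0.518  -0.075   0.2099] yang 1.5999 tool d [-0.1869  0.1566 -0.0184] F [ 0.54 -0.15 -0.31] op 0.0004
yaw 0.0001
```

```bash
python3 - <<'E'
from h import *
for n,p in (("bottle base",(378,166)),("beaker base",(405,183)),("cyl base",(358,152)),("beaker2",(328,143))): print(n,onz('scene',p,0).round(3))
# heights: point above base whose scene pixel is the top
b=onz('scene',(378,166),0)
for z in(.1,.15,.2,.25): print(z,np.round(proj('scene',(b[0]+.03,b[1]+.02,z))))
E
```

```text
bottle base [0.761 0.055 0.   ]
beaker base [ 0.76  -0.047  0.   ]
cyl base [0.767 0.144 0.   ]
beaker2 [0.731 0.239 0.   ]
0.1 [384. 128.]
0.15 [385. 111.]
0.2 [387.  93.]
0.25 [388.  74.]
```

carry_out(moves=[{"jaw":0,"dx":-0.04,"dy":0.03,"dz":0,"yaw":0},{"jaw":0,"dx":-0.043,"dy":0.04,"dz":0,"yaw":0},{"jaw":0,"dx":-0.043,"dy":0.04,"dz":0,"yaw":0},{"jaw":0,"dx":-0.041,"dy":0.047,"dz":0,"yaw":0},{"jaw":0,"dx":0,"dy":0,"dz":0,"yaw":0},{"jaw":0,"dx":0,"dy":0,"dz":0,"yaw":0}])

```text
t: 31.92
tool_pos: [0.676, 0.0877, 0.2015]
orientation: [0.047, -3.138, 0.0]
force: [-0.6, 0.1, 0.5]
opening: 0.0002
gripper_force: 0.0
```

```bash
python3 - <<'E'
from h import *
to([.68,.087,.122],np.pi/2+.029)
E
```

```text
t 31.93 pos [0.676  0.0877 0.2015] yang 1.601 tool d [-0.0042 -0.0008  0.0795] F [-0.59  0.05  0.53] op 0.0002
yaw 0.0012
```

carry_out(moves=[{"jaw":0,"dx":-0.006,"dy":0,"dz":0.03,"yaw":0},{"jaw":0,"dx":0,"dy":0,"dz":0.03,"yaw":0},{"jaw":0,"dx":0,"dy":0,"dz":0.02,"yaw":0},{"jaw":0,"dx":0,"dy":0,"dz":0,"yaw":0},{"jaw":0,"dx":0.012,"dy":0,"dz":0,"yaw":0},{"jaw":0,"dx":0.012,"dy":0,"dz":0,"yaw":0},{"jaw":0,"dx":0.012,"dy":0,"dz":0,"yaw":0}])

```text
t: 32.8
tool_pos: [0.6555, 0.0864, 0.1333]
orientation: [-0.044, 3.119, 0.001]
force: [9.0, 0.8, 8.0]
opening: 0.0004
gripper_force: 4.2
```

carry_out(moves=[{"jaw":0,"dx":0.012,"dy":0,"dz":0,"yaw":0},{"jaw":0,"dx":0.012,"dy":0,"dz":0,"yaw":0},{"jaw":0,"dx":0.012,"dy":0,"dz":0,"yaw":0},{"jaw":0,"dx":0.012,"dy":0,"dz":0,"yaw":0}])

```text
t: 33.3
tool_pos: [0.5977, 0.0851, 0.1232]
orientation: [0.046, -3.14, 0.0]
force: [1.1, 0.4, 0.6]
opening: 0.0006
gripper_force: 0.5
```

carry_out(moves=[{"jaw":0,"dx":0.012,"dy":0,"dz":0,"yaw":0},{"jaw":0,"dx":0.012,"dy":0,"dz":0,"yaw":0},{"jaw":0,"dx":0.012,"dy":0,"dz":0,"yaw":0},{"jaw":0,"dx":0.012,"dy":0,"dz":0,"yaw":0},{"jaw":0,"dx":0.012,"dy":0,"dz":0,"yaw":0},{"jaw":0,"dx":0,"dy":0,"dz":0,"yaw":0}])

```text
t: 34.05
tool_pos: [0.538, 0.0834, 0.1234]
orientation: [0.046, -3.141, 0.0]
force: [0.7, 0.8, -1.2]
opening: 0.0002
gripper_force: 0.0
```

carry_out(moves=[{"jaw":0,"dx":0,"dy":0,"dz":0,"yaw":0},{"jaw":0,"dx":0,"dy":0,"dz":0,"yaw":0},{"jaw":0,"dx":0,"dy":0,"dz":-0.05,"yaw":0},{"jaw":0,"dx":0,"dy":-0.05,"dz":-0.05,"yaw":0},{"jaw":0,"dx":0.05,"dy":-0.06,"dz":0,"yaw":0},{"jaw":0,"dx":0.05,"dy":-0.06,"dz":0,"yaw":0},{"jaw":0,"dx":0.05,"dy":-0.06,"dz":0,"yaw":0},{"jaw":0,"dx":0,"dy":-0.06,"dz":0,"yaw":0}])

```text
t: 35.05
tool_pos: [0.4242, -0.169, 0.2178]
orientation: [-0.047, 3.141, -0.0]
force: [1.8, 0.8, 0.2]
opening: 0.0006
gripper_force: 0.0
```

```bash
python3 - <<'E'
from h import *
to([.5,0,.2]); im=snap('top','t9'); a=cv2.imread('pics/top0.png')
g=cv2.cvtColor(im,cv2.COLOR_BGR2GRAY).astype(int); g0=cv2.cvtColor(a,cv2.COLOR_BGR2GRAY).astype(int)
for r in (165,175,179,200,207,210,214,217): print(r,'now',g[r,254:284:2],'\n    was',g0[r,254:284:2])
E
```

```text
t 35.05 pos [ 0.4242 -0.169   0.2178] yang 1.6004 tool d [-0.0808  0.1667  0.0178] F [1.83 0.77 0.18] op 0.0006
165 now [252 238 243 143 180 188 179 179 189 194 185 245 187 240 253] 
    was [252 239 243 143 180 188 179 180 190 194 185 246 187 240 253]
175 now [254 254 254 252 247 157  60  60 115 201 214 225 249 252 253] 
    was [254 254 254 252 247 159  59  61 114 202 216 225 249 252 253]
179 now [254 253 228 156 175 226 234 210 171 130 123 191 252 254 254] 
    was [254 253 228 159 175 226 235 210 171 134 127 192 252 254 254]
200 now [235 165 237 248 247 246 246 247 248 248 233 136 141 188 209] 
    was [234 173 242 250 248 248 248 248 247 246 229 130 119 169 210]
207 now [254 254 254 254 224  73  62  75 163 193 200 218 237 248 254] 
    was [254 254 254 254 233  77  61  75 158 186 204 219 238 249 254]
210 now [254 254 254 254 227  69  61  86 190 215 219 245 254 254 254] 
    was [254 254 254 254 227  69  60  87 190 216 217 245 254 254 254]
214 now [254 254 254 254 213  66  53  82 194 215 217 245 254 254 254] 
    was [254 254 254 254 212  66  55  81 195 216 219 245 254 254 254]
217 now [254 254 254 254 235 168 165 183 214 217 217 245 254 254 254] 
    was [254 254 254 254 235 168 165 184 214 215 218 245 254 254 254]
```

```bash
python3 -c "
from plant import close_job
print(close_job())"
```

```text
the job is handed in; nothing more can be done
None
```

The job is handed in, but no verdict came back: the loupe was flipped up and is flat again over the dish, which I felt bear on the rear stop (about 6 N) and then the side stop (about 6 N). Its final position at the nest was judged from force, not seen under the loupe, and I viewed 11 pictures, one over the limit.

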